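# Change the charge of the mill pot

### The arm

A 6-joint arm with a two-finger parallel gripper is mounted at the origin on a cart in front of the work surface, level with it; the furniture and walls round the work are solid. World frame = base frame: x ahead of the robot, y to its left, z up, the work surface at z = 0. Lengths are in mm, angles in rad, forces in N, time in s.
With the tool pointing down it reaches from about 350 to 975 mm from the base axis. Payload 7.1 kg.
Tool frame: the origin (TCP) lies midway between the tips of the shut fingers; the grasp point (between the pads) lies 19 mm behind it; z points along the fingers, y is the line along which they close (so a half turn about z gives the same grasp; the last joint's range is limited). The gripper opens to 88 mm and grips with 3 to 60 N. Pads are 20 mm wide; open, the fingers measure 115 mm over their backs; the gripper's body (75 mm by 178 mm) begins 61 mm behind the grasp point.
Start: joints at [-1.214, 0.423, 1.63, -0, 1.089, -0.019], TCP at [229.402, -581.36, 222.675] pointing down, gripper open.
Joint ranges: [-3, 3], [-0.9, 2.11], [0.09, 2.58], [-1.31, 4.45], [0.11, 2.69], [-2.54, 2.54]. Speed limits (rad/s): [2.39, 2.39, 3.01, 3.14, 3.14, 3.14].

### API

Orientations are given as a rotation vector (axis times angle).
In Python, from workcell import ctrl gives the robot as it stands. The module is installed in compiled form; this text tells all that it offers.
- The arm moves only by the tool apply_moves, never from a script. Its argument "targets" is a list of rows, each a list of 3 entries, a list of its own where there are three numbers: the opening, from -1 (shut) to 1 (fully open), then the shift along the tool's x, y, z normalised to -1 to 1, where 1 is 5 cm, then the turn, a rotation vector about the tool's x, y, z normalised to -1 to 1, where 1 is 90 degrees. In form: [[jaw, [x, y, z], [wx, wy, wz]], ...]. A call has 1 to 8 rows; each row shifts and turns the commanded pose from where the row before left it, along the tool's axes as they then stand; what a row does not reach is not made up. A row lasts 1/8 s, in which the tool goes at most 62.5 mm and 10.7 degrees, less where a joint would pass 70% of its speed; a pose out of reach is approached as far as the arm can. A call with a number of a shift or a turn outside -1 to 1 is refused whole. A call with a gripper value outside its range is refused whole. The fingers move at their own pace and stop on an object; the grip force is fixed at half the most. Time passes only in rows, so rows that do not move let the fingers close. It gives the time, the measured TCP pose, the force, the opening and the grip force at its end, in the units of the state.
- ctrl.get_obs(): the state, without advancing time (a new reading comes with each control period).
- ctrl.get_image(name): name is "side" or "top"; returns a dict with "pixels" (384x512x3 uint8, blue, green, red), "camera_matrix" (3x3 intrinsics, pixels), "k1" (the pictures are not rectified: a ray, as slopes to the right and down, at radius r is drawn at 1 + k1 r^2 times it, then the intrinsics apply), "view" (4x4, takes a point from world to camera coordinates). Camera axes: x right, y down, z forward; pixel columns grow to the right and rows downward; lengths in mm; the calibration is good to about 2 mm. A picture is of the moment at which its call begins. There is no depth.
- ctrl.close_job(): hands the job in; it is judged then, once.
Trained networks look in the newest picture that a camera, given by its name, has taken for a name from the list of things; names that differ only in an ending like _2 or _b are one class to them, and where a whole thing is asked for, a point or a joint stands for the part that bears it (a point fixed in the world has none). Each returns a list of dicts, best first, with "score" (0 to 1); they miss things now and then, are a little off and sometimes report something else, mostly with a low value. They report only what shows in the picture. A call takes as long as a camera call. They do not tell look-alikes from the thing itself.
- ctrl.masks_of(label, camera): "region" (384x512 bool, what is visible of it) and "bbox" ([left, top, right, bottom] in pixels, round what is visible of it).
- ctrl.pinpoint(label, camera): "xy" ([column, row] in pixels: a listed point, or the origin of a listed thing).
The state is a dict: "t": time; "qpos": joint angles; "qvel": joint speeds; "joint_torque": joint torques, N m; "ee_pos": TCP position; "orientation": TCP orientation; "ft_force": force on the tool from outside, world axes, zero at the start; "moment": the same for the moment, N m; "width": finger opening in mm; "grasp_force": force on a finger pad.
Only numpy, scipy, OpenCV 4.12 (cv2) and the standard library are available. Lean on these libraries where they do the work, as an engineer would, in place of code of your own. Each camera call takes 0.05 s, during which the arm holds its last target. There are 200 camera calls.

### The job

The next batch is a white glaze, so the blue-stained grinding balls must come out of the grinding pot: tip the pot over the brass sieve until all four lie in it. Then stand the empty pot upright in the rubber cup of the shaker mill, let go of it, and drop the two clean white cylinders into it. Leave the three screw-lid jars standing where they are.

Things in the scene. Friction and masses are not known exactly. Their poses are not given: they have to be found in the camera images.
- mill_pot: white ceramic grinding pot with a blue band, open on top: 80 mm high, 64 mm in outside diameter all the way up; origin at the centre of its underside, z up its axis. Bore 43 mm wide at its floor (8 mm up), 57 mm at the rim, so balls roll out a little past level. Starts upright on the table with the four balls in it, two jars standing some 20 mm off on the side of its +y
- pot_mouth (a point): centre of the pot's mouth, level with its rim; z along the pot's axis
- sieve: round brass sieve, fixed to the table: 132 mm outside and about 124 mm inside diameter, rim 55 mm above the table, open on top; origin at the centre of its underside on the table, its mesh floor lies 20 mm above that
- shaker_mill: grey round bench shaker mill, fixed to the table, 110 mm in diameter, with a red switch and black dial on its side and an open black rubber cup on top; origin at the centre of its underside on the table
- cup_floor (a point): centre of the floor of the mill's rubber cup, 44 mm above the table. The cup is 16 mm deep, about 68 mm wide at its floor and 75 mm at its lip (60 mm above the table); the pot's 64 mm foot (edge chamfered 3 mm) stands in it with its underside on this floor
- plaster_bat: white round plaster drying bat, fixed, 112 mm in diameter, 16 mm thick; origin at the centre of its underside; the two cylinders stand on it, about 60 mm apart
- jar_cobalt: screw-lid jar with a black lid, 60 mm in diameter, 79 mm high, loose; origin at the centre of its underside; bystander near the pot
- jar_rutile: screw-lid jar with a grey lid, 56 mm in diameter, 86 mm high, loose; origin at the centre of its underside; bystander near the pot
- jar_iron: screw-lid jar with a cream lid, 66 mm in diameter, 72 mm high, loose; origin at the centre of its underside; bystander near the table's edge
- ball_1_center (a point): centre of a dark blue porcelain grinding ball, 19 mm in diameter, loose, starts in the pot
- ball_2_center (a point): centre of a dark blue porcelain grinding ball, 19 mm in diameter, loose, starts in the pot
- ball_3_center (a point): centre of a dark blue porcelain grinding ball, 19 mm in diameter, loose, starts in the pot
- ball_4_center (a point): centre of a dark blue porcelain grinding ball, 19 mm in diameter, loose, starts in the pot
- cylinder_1: clean white ceramic cylinder, 22 mm in diameter, 22 mm high, standing on the plaster bat; origin at the centre of its underside, z along its axis
- cylinder_2: clean white ceramic cylinder, 22 mm in diameter, 22 mm high, standing on the plaster bat; origin at the centre of its underside, z along its axis
Not all that is in view belongs to the job. What is shaped like the cylinder_2 but red or turquoise is not meant.

How it is judged (in metres and radians):
On the way, in this order (a step that is already met when the one before it is completed fails the run):
1. the pot is tipped over the sieve (more than 70 degrees from upright, its mouth within 110 mm of the sieve's axis) (angle between mill_pot's own z axis and vertical above 1.22 rad and horizontal distance between pot_mouth and sieve below 0.11 m), for 0.1 s.
2. all four balls have come to rest in the sieve (horizontal distance between each of ball_1_center, ball_2_center, ball_3_center, ball_4_center and sieve below 0.064 m and z of ball_1_center in the frame of sieve between 0.02 and 0.055 m and linear speed of each of ball_1, ball_2, ball_3, ball_4 below 0.05 m/s and z of ball_2_center in the frame of sieve between 0.02 and 0.055 m and z of ball_3_center in the frame of sieve between 0.02 and 0.055 m and z of ball_4_center in the frame of sieve between 0.02 and 0.055 m), for 0.2 s.
3. the pot stands upright on the floor of the mill's cup, released (horizontal distance between mill_pot and cup_floor below 0.008 m and z of mill_pot in the frame of cup_floor between -0.005 and 0.006 m and angle between mill_pot's own z axis and vertical below 0.1 rad and linear speed of mill_pot below 0.03 m/s and contact force between the fingers and mill_pot below 0.1 N), for 0.2 s.
At the end, for the whole second after the job is handed in: All four blue balls lie at rest in the sieve (on or above its mesh, inside and below its rim); the pot stands upright (within 0.1 rad) and still in the mill's cup, within 8 mm of its centre and not more than 6 mm above its floor; both white cylinders lie at rest inside the pot, below its rim (all of step 2 and horizontal distance between mill_pot and cup_floor below 0.008 m and z of mill_pot in the frame of cup_floor between -0.005 and 0.006 m and angle between mill_pot's own z axis and vertical below 0.1 rad and linear speed of mill_pot below 0.03 m/s and z of cylinder_1 in the frame of mill_pot between 0.003 and 0.078 m and horizontal distance between each of cylinder_1, cylinder_2 and mill_pot below 0.029 m and linear speed of each of cylinder_1, cylinder_2 below 0.05 m/s and z of cylinder_2 in the frame of mill_pot between 0.003 and 0.078 m); the robot touches nothing.
It fails at once if the black-lidded jar is pushed more than 25 mm from its place or tipped over (distance of jar_cobalt from where it was at the start of the episode above 0.025 m or angle between jar_cobalt's own z axis and vertical above 0.35 rad).
It fails at once if the grey-lidded jar is pushed more than 25 mm from its place or tipped over (distance of jar_rutile from where it was at the start of the episode above 0.025 m or angle between jar_rutile's own z axis and vertical above 0.35 rad).
It fails at once if the cream-lidded jar is pushed more than 25 mm from its place or tipped over (distance of jar_iron from where it was at the start of the episode above 0.025 m or angle between jar_iron's own z axis and vertical above 0.35 rad).
It also fails if it takes over 67 s, if anything falls off the work surface, if the arm or the gripper's body presses on something with over 40 N, if the wrist force passes 120 N, or if a joint passes its speed limit or range.

## Working session

There is one attempt and no reset: what is moved stays moved. The work goes in short steps, Python scripts to look and compute and a tool call to move; the robot and the scene stay as the last step left them, time stands still between calls to the robot, and variables do not carry over. Pictures are saved under pics/ and viewed, at most 10 in all, crops included, and the job is handed in when it is done.

Besides the shell and the picture viewer there is one more tool, called by a JSON object that holds its "name" and its "arguments". apply_moves: Moves the arm, as the interface text tells. Scaled input: -1 to 1 covers 5 cm each way for a shift and 90 degrees each way for a turn. Its arguments: {"type":"object","properties":{"targets":{"type":"array"}},"required":["targets"]}

```bash
mkdir -p pics
cat > h.py <<'E'
import numpy as np, cv2
from workcell import ctrl
from scipy.spatial.transform import Rotation as R
def ray(im,uv):
    K=np.array(im["camera_matrix"]);k1=im["k1"];V=np.array(im["view"])
    d=(np.array(uv,float)-K[:2,2])/np.array([K[0,0],K[1,1]])
    s=d.copy()
    for _ in range(30): s=d/(1+k1*(s@s))
    o=-V[:3,:3].T@V[:3,3]; v=V[:3,:3].T@np.array([s[0],s[1],1]); return o,v/np.linalg.norm(v)
def atz(im,uv,z):
    o,v=ray(im,uv); return o+v*(z-o[2])/v[2]
def proj(im,p):
    K=np.array(im["camera_matrix"]);V=np.array(im["view"])
    c=V[:3,:3]@np.array(p)+V[:3,3]; s=c[:2]/c[2]; s=s*(1+im["k1"]*(s@s))
    return K[:2,:2].diagonal()*s+K[:2,2]
def tri(a,ua,b,ub):
    o1,v1=ray(a,ua);o2,v2=ray(b,ub)
    t=np.linalg.lstsq(np.c_[v1,-v2],o2-o1,rcond=None)[0]
    p,q=o1+v1*t[0],o2+v2*t[1]; return (p+q)/2,np.linalg.norm(p-q)
E
python3 - <<'E'
from h import *
np.set_printoptions(precision=1,suppress=True)
I={c:ctrl.get_image(c) for c in("top","side")}
for c in I:
    cv2.imwrite(f"pics/{c}0.png",I[c]["pixels"]); V=np.array(I[c]["view"]);print(c,-V[:3,:3].T@V[:3,3],V[2,:3])
for n in["mill_pot","pot_mouth","sieve","shaker_mill","cup_floor","plaster_bat","jar_cobalt","jar_rutile","jar_iron","cylinder_1"]:
    D={c:ctrl.pinpoint(n,c) for c in I}
    for c in D: print(n,c,[(np.round(d["xy"]),round(d["score"],2)) for d in D[c][:4]])
    if D["top"] and D["side"]: print("   tri",*tri(I["top"],D["top"][0]["xy"],I["side"],D["side"][0]["xy"]))
o=ctrl.get_obs();print(o)
E
```

```text
top [ 302.7  233.5 1174. ] [ 0.2 -0.  -1. ]
side [ 252.8 -528.5  576.8] [ 0.3  0.8 -0.5]
mill_pot top []
mill_pot side [(array([206., 233.]), 0.79)]
pot_mouth top [(array([255., 256.]), 0.85), (array([235., 198.]), 0.51)]
pot_mouth side [(array([204., 206.]), 0.68)]
   tri [419.7 211.3  77.1] 3.3878683326951964
sieve top [(array([234., 196.]), 0.91), (array([248., 256.]), 0.46)]
sieve side [(array([268., 209.]), 0.78)]
   tri [584.6 253.6   2. ] 14.778572509916952
shaker_mill top [(array([168., 227.]), 0.61)]
shaker_mill side [(array([205., 184.]), 0.96)]
   tri [491.3 423.8   3.2] 26.63688854315634
cup_floor top [(array([170., 229.]), 0.74)]
cup_floor side [(array([213., 172.]), 0.83), (array([208., 235.]), 0.64)]
   tri [495.7 412.2  42.5] 4.966140380289923
plaster_bat top [(array([298., 165.]), 0.6), (array([348., 212.]), 0.59)]
plaster_bat side [(array([320., 246.]), 0.89)]
   tri [653.3  90.1  -8. ] 5.109841209903362
jar_cobalt top [(array([280., 275.]), 0.73)]
jar_cobalt side [(array([190., 257.]), 0.79), (array([335., 244.]), 0.68), (array([235., 250.]), 0.45)]
   tri [373.4 1
[... 322 characters left out ...]
61539
cylinder_1 top [(array([284., 208.]), 0.61), (array([259., 143.]), 0.59), (array([310., 162.]), 0.58), (array([291., 163.]), 0.55)]
cylinder_1 side [(array([316., 233.]), 0.63), (array([271., 207.]), 0.56), (array([336., 245.]), 0.51), (array([270., 240.]), 0.49)]
   tri [589.3 113.5  17.8] 106.45291522159205
{'t': 1.1, 'qpos': array([-1.2,  0.4,  1.6,  0. ,  1.1, -0. ]), 'qvel': array([ 0.,  0., -0.,  0.,  0., -0.]), 'joint_torque': array([  0. , -54.5, -27.4,   0.1,   0. ,  -0. ]), 'ee_pos': array([ 229.4, -581.3,  222.7]), 'orientation': array([-3.1, -0.6, -0. ]), 'ft_force': array([-0.4,  0.2,  0.4]), 'moment': array([ 0., -0., -0.]), 'grasp_force': 0.0, 'width': 87.79710095997497}
```

Run:
```python
import cv2
for c in("top","side"):
    a=cv2.imread(f"pics/{c}0.png"); a=a[110:310,120:390] if c=="top" else a[130:330,150:420]
    cv2.imwrite(f"pics/{c}0c.png",cv2.resize(a,(800,593),interpolation=cv2.INTER_CUBIC))
```

```text
(no output)
```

View pics/top0c.png

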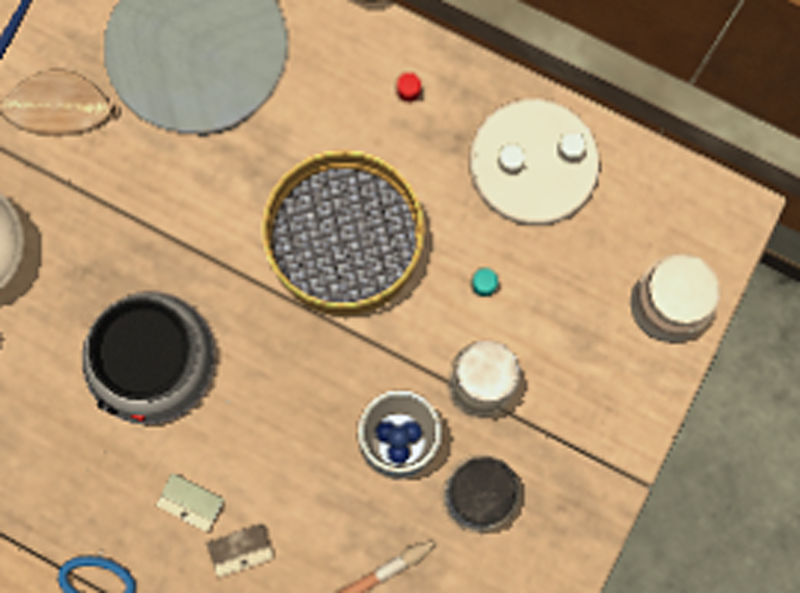

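View pics/side0c.png

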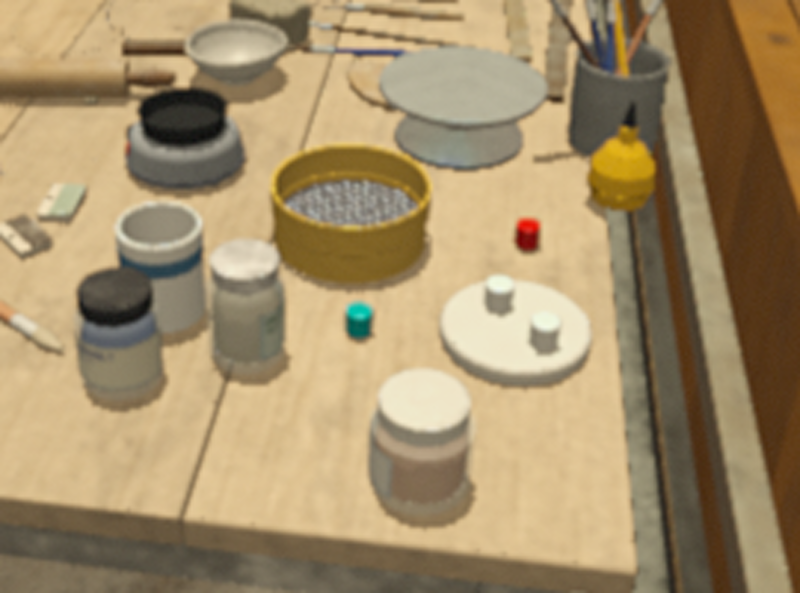

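Top crop: the pot with its blue balls sits at about (400,434), the sieve at (345,232), the mill's cup at (140,350), and the black and grey/white-lidded jars at (484,493) and (487,375). Cylinder candidates are white at (512,157) and (572,146) on the bat, red at (409,86) and turquoise at (485,282). The two white ones on the plaster bat fit. The red and turquoise ones stand on the table and are decoys. The side crop agrees, with the white ones at (499,293) and (545,331).

```bash
cat > fit.py <<'E'
from h import *
from scipy.optimize import minimize
A=np.linspace(0,2*np.pi,60)
def sil(im,x,y,z0,z1,r,r0=None):
    P=np.array([proj(im,[x+q*np.cos(a),y+q*np.sin(a),z]) for z,q in((z0,r),(z1,r)) for a in A],np.float32)
    m=np.zeros((384*4,512*4),np.uint8); cv2.fillConvexPoly(m,np.round(cv2.convexHull(P)*4+1.5).astype(np.int32)[:,0],1); return m>0
def best(n,c,I,guess):
    L=ctrl.masks_of(n,c); g=proj(I[c],guess)
    L=[d for d in L if np.hypot(*(np.array([(d["bbox"][0]+d["bbox"][2])/2,(d["bbox"][1]+d["bbox"][3])/2])-g))<12]
    return L[0]["region"] if L else None
def fit(I,M,z0,r,p0,free=True):
    B={}
    for c,m in M.items():
        pts=np.argwhere(m)[:,::-1].astype(np.float32); h=np.zeros((384*4,512*4),np.uint8)
        k=np.kron(m.astype(np.uint8),np.ones((4,4),np.uint8)); q=np.argwhere(k)[:,::-1].astype(np.int32)
        cv2.fillConvexPoly(h,cv2.convexHull(q)[:,0],1); B[c]=h>0
    def cost(p):
        s=0
        for c,b in B.items():
            m=sil(I[c],p[0],p[1],z0,p[2] if free else p0[2],r); s+=1-(m&b).sum()/(m|b).sum()
        return s
    p=np.array(p0,float)[:3 if free else 2]
    S=np.vstack([p]+[p+8*np.eye(len(p))[i] for i in range(len(p))])
    o=minimize(cost,p,method="Nelder-Mead",options=dict(initial_simplex=S,xatol=.2,fatol=1e-4)); return o.x,o.fun
E
python3 - <<'E'
from fit import *
np.set_printoptions(precision=1,suppress=True)
I={c:ctrl.get_image(c) for c in("top","side")}
for n,z0,z1,r,g in[("mill_pot",0,80,32,(420,211)),("sieve",0,55,66,(585,252)),("jar_cobalt",0,79,30,(373,150)),("jar_rutile",0,86,28,(464,143)),("jar_iron",0,72,33,(527,-27)),("plaster_bat",0,16,56,(650,90))]:
    M={c:best(n,c,I,(*g,z1/2)) for c in I}; M={c:m for c,m in M.items() if m is not None}
    for k in [list(M)]+[[c] for c in M]:
        print(n,k,*fit(I,{c:M[c] for c in k},z0,r,(*g,z1),len(k)>1))
# cup: dark ellipse in each picture at lip height
for c,g in(("top",(168,227)),("side",(212,172))):
    hsv=cv2.cvtColor(I[c]["pixels"],cv2.COLOR_BGR2HSV); m=(hsv[...,2]<70).astype(np.uint8)
    n,l,s,ce=cv2.connectedComponentsWithStats(m); k=l[g[1],g[0]]
    print("cup",c,k,s[k],ce[k]); 
    q=cv2.findContours((l==k).astype(np.uint8),0,1)[0][0]; e=cv2.fitEllipse(q); print(e,atz(I[c],e[0],60))
C={}
for c in I:
    p=I[c]["pixels"]
    D=ctrl.masks_of("cylinder_1",c); print(c,[(d["bbox"],round(d["score"],2)) for d in D]); C[c]=D
for g in[(620,100,27),(655,85,27)]:
    pass
o=ctrl.get_obs();print(o["t"],R.from_rotvec(o["orientation"]).as_matrix())
E
```

```text
mill_pot ['top', 'side'] [420.3 212.8  78.9] 0.206721124319603
mill_pot ['top'] [419.5 213.1] 0.02486614030311285
mill_pot ['side'] [422.1 215.8] 0.1578313857264657
sieve ['top', 'side'] [591.7 253.   53.8] 0.0717710945330724
sieve ['top'] [591.1 252.2] 0.02599411265778573
sieve ['side'] [592.6 254. ] 0.03666346021712241
jar_cobalt ['top', 'side'] [371.3 150.7  70.8] 0.11904999488795298
jar_cobalt ['top'] [370.1 151.6] 0.055789581834994384
jar_cobalt ['side'] [373.1 151.3] 0.11205281887994001
jar_rutile ['top', 'side'] [463.6 143.6  77.9] 0.1660383260487276
jar_rutile ['top'] [459.8 145.2] 0.10103626943005184
jar_rutile ['side'] [464.2 142.1] 0.08561450362076939
jar_iron ['top', 'side'] [525.4 -19.   62.4] 0.13062193182281756
jar_iron ['top'] [523.  -17.2] 0.08878979895173278
jar_iron ['side'] [527.  -18.8] 0.1017764752704512
plaster_bat ['top'] [652.6  87.2] 0.020726208369591048
plaster_bat ['top'] [652.6  87.2] 0.020726208369591048
cup top 242 [150 211  35  34 930] [166.8 227.4]
((166.80374145507812, 227.36788940429688), (33.18983840942383, 33.896663665771484), 67.62152862548828) [494.4 416.2  60. ]
cup side 96 [197 160  29  20 462] [211.5 169.2]
((211.5231170654297, 169.2208251953125), (18.748510360717773, 29.27517318725586), 86.86599731445312) [491.4 397.6  60. ]
top [([309.6, 157.2, 316.5, 164.1], 0.57), ([280.7, 201.4, 287.3, 208.7], 0.41), ([254.1, 134.3, 263.9, 145.1], 0.41)]
side [([310.7, 222.1, 324.0, 235.3], 0.6), ([266.1, 233.1, 276.0, 243.8], 0.6), ([330.5, 233.0, 341.9, 248.7], 0.5), ([325.2, 203.4, 335.6, 211.4], 0.46)]
1.9 [[ 0.9  0.4 -0. ]
 [ 0.4 -0.9 -0. ]
 [-0.   0.  -1. ]]
```

{"name": "apply_moves", "arguments": {"targets": [[1,[0,0,0],[0,0,-0.1085]],[1,[0,0,0],[0,0,-0.1085]],[1,[0,0,0],[0,0,-0.1085]],[1,[0,0,0],[0,0,-0.1085]],[1,[0,0,0],[0,0,-0.1085]],[1,[0,0,0],[0,0,-0.1085]],[1,[0,0,0],[0,0,-0.1085]],[1,[0,0,0],[0,0,0]]]}}

```text
t: 2.9
ee_pos: [229.4, -581.4, 222.7]
orientation: [-2.225, -2.218, -0.0]
ft_force: [0.3, 0.3, 0.4]
width: 88.0
grasp_force: 0.0
```

{"name": "apply_moves", "arguments": {"targets": [[1,[1,0.4,0],[0,0,0]],[1,[1,0.4,0],[0,0,0]],[1,[1,0.4,0],[0,0,0]],[1,[1,0.4,0],[0,0,0]],[1,[1,0.4,0],[0,0,0]],[1,[1,0.4,0],[0,0,0]],[1,[1,0.4,0],[0,0,0]],[1,[1,0.4,0],[0,0,0]]]}}

```text
t: 3.9
ee_pos: [390.8, -180.2, 223.0]
orientation: [2.228, 2.213, 0.001]
ft_force: [-0.3, -1.0, -0.7]
width: 87.9
grasp_force: 0.0
```

{"name": "apply_moves", "arguments": {"targets": [[1,[1,0.1,0],[0,0,0]],[1,[1,0.1,0],[0,0,0]],[1,[1,0.1,0],[0,0,0]],[1,[1,0.1,0],[0,0,0]],[1,[1,0.1,0],[0,0,0]],[1,[1,0.1,0],[0,0,0]],[1,[1,0,0],[0,0,0]],[1,[0.8,0,0],[0,0,0]]]}}

```text
t: 4.9
ee_pos: [420.9, 210.3, 222.9]
orientation: [2.227, 2.215, 0.001]
ft_force: [0.5, 0.1, -0.1]
width: 87.8
grasp_force: 0.0
```

{"name": "apply_moves", "arguments": {"targets": [[1,[0.06,0,0.8],[0,0,0]],[1,[0,0,0.8],[0,0,0]],[1,[0,0,0],[0,0,0]],[1,[0,0,0],[0,0,0]]]}}

```text
t: 5.4
ee_pos: [421.7, 211.5, 143.8]
orientation: [2.225, 2.217, 0.002]
ft_force: [0.4, 0.7, -0.5]
width: 87.6
grasp_force: 0.0
```

Run:
```python
from h import *
I={c:ctrl.get_image(c) for c in("top","side")}
o=ctrl.get_obs();print(o["t"],o["ee_pos"],o["qpos"])
a=I["side"]["pixels"][150:290,130:320];b=I["top"]["pixels"][190:330,160:350]
cv2.imwrite("pics/a1.png",cv2.resize(np.hstack([a,b]),(798,294),interpolation=cv2.INTER_CUBIC))
```

```text
5.5 [422.15178256 211.61689321 144.28338766] [4.39469192e-01 3.19479877e-01 2.02093035e+00 9.61795577e-07
 7.98270445e-01 4.42753190e-01]
```

View pics/a1.png

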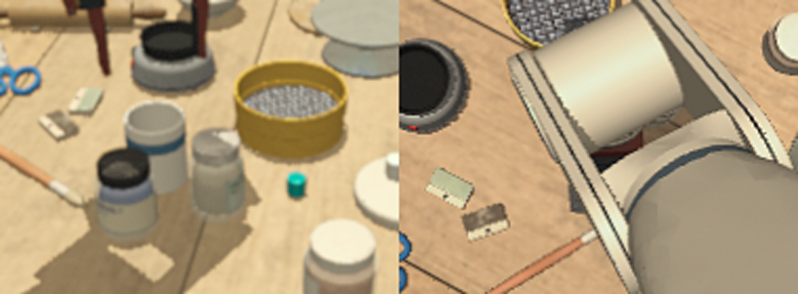

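The left half (side) shows the red fingers at columns 100 and 205, straddling the pot at (155,145). The right half (top) shows the arm covering it. Now I go down and grip.

{"name": "apply_moves", "arguments": {"targets": [[1,[0.03,-0.04,0.5],[0,0,0]],[1,[0,0,0.5],[0,0,0]],[1,[0,0,0.5],[0,0,0]],[1,[0,0,0.4],[0,0,0]],[1,[0,0,0.16],[0,0,0]],[1,[0,0,0],[0,0,0]],[-1,[0,0,0],[0,0,0]],[-1,[0,0,0],[0,0,0]]]}}

```text
t: 6.5
ee_pos: [419.5, 213.0, 40.4]
orientation: [2.223, 2.219, 0.002]
ft_force: [1.1, -0.5, -0.2]
width: 71.1
grasp_force: 0.0
```

{"name": "apply_moves", "arguments": {"targets": [[-1,[0,0,0],[0,0,0]],[-1,[0,0,0],[0,0,0]],[-1,[0,0,0],[0,0,0]],[-1,[0,0,-0.2],[0,0,0]],[-1,[0,0,-0.6],[0,0,0]],[-1,[0,0,-0.8],[0,0,0]],[-1,[0,0,-0.8],[0,0,0]],[-1,[0,0,0],[0,0,0]]]}}

```text
t: 7.5
ee_pos: [420.6, 213.6, 162.4]
orientation: [2.222, 2.218, 0.009]
ft_force: [1.3, -0.1, -3.3]
width: 64.1
grasp_force: 30.0
```

{"name": "apply_moves", "arguments": {"targets": [[-1,[0.45,0.75,0],[0,0,0]],[-1,[0.45,0.75,0],[0,0,0]],[-1,[0.45,0.75,0],[0,0,0]],[-1,[0.45,0.75,0],[0,0,-0.085]],[-1,[0,0,0],[0,0,-0.085]],[-1,[0,0,0],[0,0,-0.085]],[-1,[0,0,0],[0,0.1,0]],[-1,[0,0,0],[0,0.1,0]]]}}

```text
t: 8.5
ee_pos: [568.0, 302.9, 158.1]
orientation: [-1.583, -2.387, -0.253]
ft_force: [0.7, -0.4, -3.2]
width: 64.3
grasp_force: 30.0
```

Run:
```python
from h import *
np.set_printoptions(precision=2,suppress=True)
o=ctrl.get_obs();print(o["t"],o["ee_pos"],o["qpos"],o["ft_force"]);print(R.from_rotvec(o["orientation"]).as_matrix())
```

```text
8.5 [568.04 302.89 158.07] [ 0.32  0.54  1.64  0.38  1.02 -0.29] [ 0.73 -0.39 -3.15]
[[-0.37  0.92 -0.12]
 [ 0.87  0.39  0.29]
 [ 0.31 -0.   -0.95]]
```

{"name": "apply_moves", "arguments": {"targets": [[-1,[0,0,0],[0,0.1,0]],[-1,[0,0,0],[0,0.1,0]],[-1,[0,0,0],[0,0.1,0]],[-1,[0,0,0],[0,0.1,0]],[-1,[0,0,0],[0,0.1,0]],[-1,[0,0,0],[0,0.1,0]],[-1,[0,0,0],[0,0,0]]]}}

```text
t: 9.38
ee_pos: [567.7, 301.2, 154.7]
orientation: [-1.093, -1.632, -0.783]
ft_force: [0.3, -0.2, -2.7]
width: 64.2
grasp_force: 30.0
```

Run:
```python
from h import *
np.set_printoptions(precision=2,suppress=True)
o=ctrl.get_obs();print(o["t"],o["ee_pos"],o["qpos"],o["ft_force"]);M=R.from_rotvec(o["orientation"]).as_matrix();print(M, "mouth",o["ee_pos"]-40*M[:,2])
a=ctrl.get_image("side")["pixels"][60:330,130:490]
cv2.imwrite("pics/a2.png",cv2.resize(a,(800,600),interpolation=cv2.INTER_CUBIC))
```

```text
9.375 [567.7  301.24 154.66] [ 0.03  0.88  1.57  1.09  1.55 -0.92] [ 0.27 -0.2  -2.69]
[[-0.11  0.92 -0.37]
 [ 0.29  0.39  0.88]
 [ 0.95 -0.01 -0.31]] mouth [582.49 266.19 167.02]
```

View pics/a2.png

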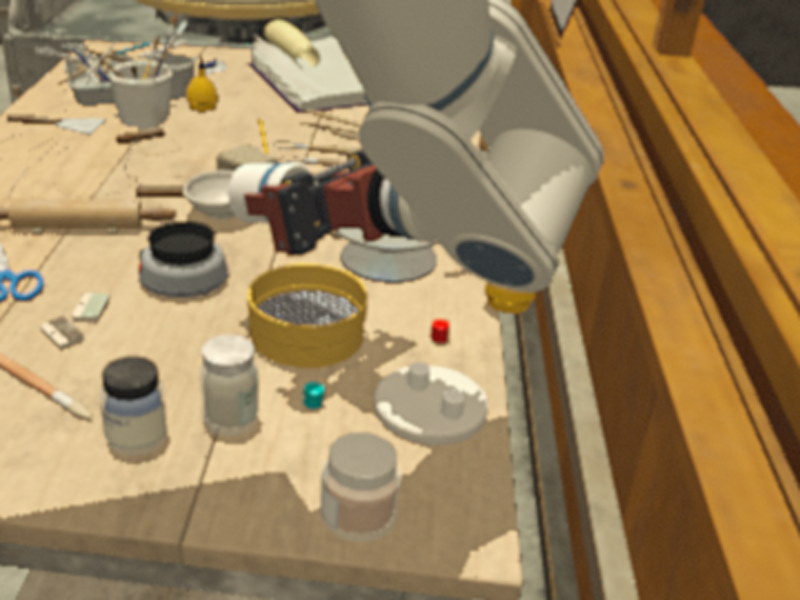

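The picture shows the pot at about (265,190), tipped nearly level to the left, with the wrist over the bat and its hub at about (505,265). The sieve at (308,310) is free. Next I check the hub clearance before tipping further.

Run:
```python
from h import *
np.set_printoptions(precision=1,suppress=True)
I={c:ctrl.get_image(c) for c in("side","top")}
o=ctrl.get_obs();M=R.from_rotvec(o["orientation"]).as_matrix();T=o["ee_pos"]
for s in(80,150,200,250,300): p=T-s*M[:,2];print(s,p,"side crop",(proj(I["side"],p)-[130,60])/.45,"top",proj(I["top"],p))
for uv in((505,262),(510,285)):
    for z in(60,100,140,180,220): print(uv,z,atz(I["side"],np.array(uv)*.45+[130,60],z))
cv2.imwrite("pics/a3.png",cv2.resize(I["top"]["pixels"][60:330,130:490],(800,600),interpolation=cv2.INTER_CUBIC))
```

```text
80 [598.6 232.7 184.3] side crop [324.7 189. ] top [242.3 166.8]
150 [624.4 171.4 206.2] side crop [376.7 189.9] top [270.6 151.1]
200 [642.9 127.7 221.8] side crop [417.9 190.7] top [291.2 139.6]
250 [661.3  83.9 237.4] side crop [462.9 191.5] top [312.2 128. ]
300 [679.8  40.1 253. ] side crop [512.2 192.4] top [333.5 116.3]
(505, 262) 60 [823.2 224.6  60. ]
(505, 262) 100 [779.  166.4 100. ]
(505, 262) 140 [734.9 108.1 140. ]
(505, 262) 180 [690.7  49.8 180. ]
(505, 262) 220 [646.6  -8.5 220. ]
(510, 285) 60 [800.1 179.3  60. ]
(510, 285) 100 [757.8 124.5 100. ]
(510, 285) 140 [715.4  69.7 140. ]
(510, 285) 180 [673.   14.9 180. ]
(510, 285) 220 [630.7 -39.8 220. ]
```

View pics/a3.png

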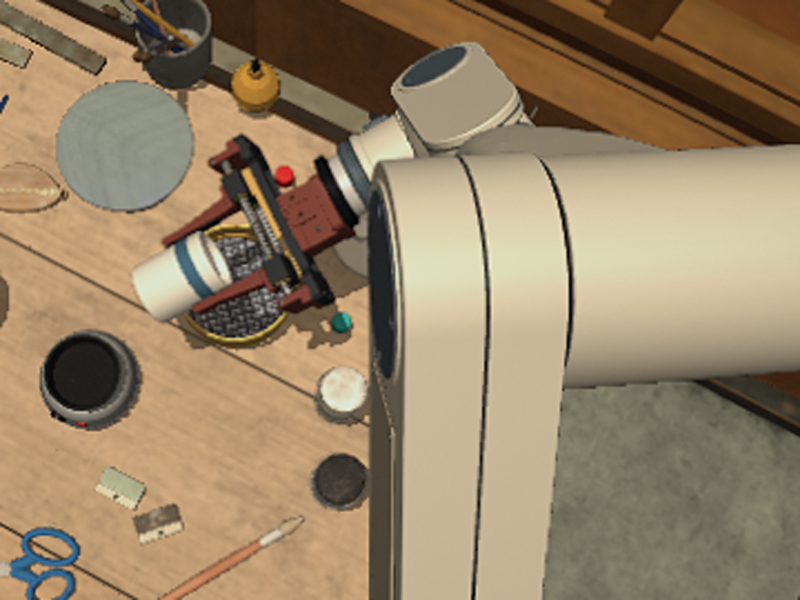

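Run:
```python
from h import *
np.set_printoptions(precision=1,suppress=True)
I={c:ctrl.get_image(c) for c in("side","top")}
t=lambda u:np.array(u)/2.963+[120,110]
s=lambda u:np.array(u)/2.963+[150,130]
for z in(0,100): 
  print(z,"top table edge",[atz(I["top"],t(u),z)[:2] for u in((440,20),(785,200))],"brown edge",[atz(I["top"],t(u),z)[:2] for u in((520,0),(800,115))])
  print(z,"side table edge",[atz(I["side"],s(u),z)[:2] for u in((605,200),(632,560))],"brown",[atz(I["side"],s(u),z)[:2] for u in((690,150),(755,560))])
```

```text
0 top table edge [array([787.9, 158.8]), array([ 611.4, -132.2])] brown edge [array([804.4,  86.5]), array([ 688.3, -154.2])]
0 side table edge [array([824.4, 226.3]), array([ 617.5, -127. ])] brown [array([948.2, 273.6]), array([ 686.9, -153.8])]
100 top table edge [array([746.5, 165.1]), array([ 585.1, -101. ])] brown edge [array([761.7,  99. ]), array([ 655.4, -121.2])]
100 side table edge [array([725.3,  95.5]), array([ 554.3, -196.6])] brown [array([827.7, 134.6]), array([ 611.6, -218.7])]
```

View pics/side0.png

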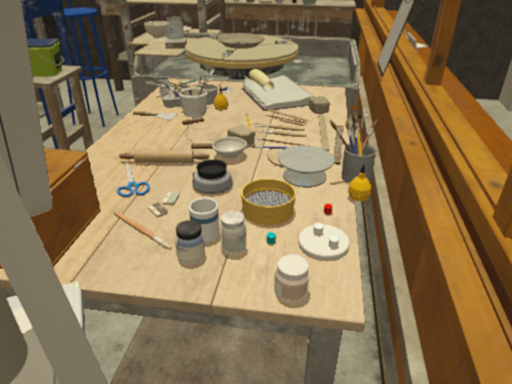

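The picture shows a slanted table edge with the timber wall about 60 mm beyond it. The bat is at (324,241), and the wrist would sit above it, so I tip only to about 91° with the TCP near 162 mm.

{"name": "apply_moves", "arguments": {"targets": [[-1,[0.14,0,-0.05],[0,0,0]],[-1,[0,0,0],[0,0.05,0]],[-1,[0,0,0],[0,0.05,0]],[-1,[0,0,0],[0,0.05,0]],[-1,[0,0,0],[0,0.03,0]],[-1,[0,0,0],[0,0.02,0]],[-1,[0,0,0],[0,0,0]],[-1,[0,0,0],[0,0,0]]]}}

```text
t: 10.62
ee_pos: [569.4, 302.4, 167.5]
orientation: [-0.911, -1.373, -0.911]
ft_force: [0.1, -1.1, -2.5]
width: 64.0
grasp_force: 30.0
```

```bash
cat > balls.py <<'E'
from h import *
np.set_printoptions(precision=2,suppress=True)
import sys
o=ctrl.get_obs();print(o["t"],o["ee_pos"],o["qpos"],o["ft_force"],o["width"]);M=R.from_rotvec(o["orientation"]).as_matrix();print(M[:,2], "mouth",o["ee_pos"]-40*M[:,2])
P={}
for c in("side","top"):
    im=ctrl.get_image(c);P[c]=im["pixels"]
    D=ctrl.pinpoint("ball_1_center",c); print(c,[(np.round(d["xy"],1),round(d["score"],2),atz(im,d["xy"],30)) for d in D])
a=cv2.resize(P["side"][110:290,200:400],(400,360),interpolation=3);b=cv2.resize(P["top"][100:280,160:360],(400,360),interpolation=3)
cv2.imwrite(f"pics/{sys.argv[1]}.png",np.hstack([a,b]))
E
python3 balls.py b1
```

```text
10.625 [569.43 302.38 167.55] [ 0.01  1.01  1.52  1.24  1.79 -1.  ] [ 0.14 -1.06 -2.54] 64.01452042104117
[-0.39  0.92 -0.  ] mouth [584.96 265.52 167.58]
side []
top []
```

View pics/b1.png

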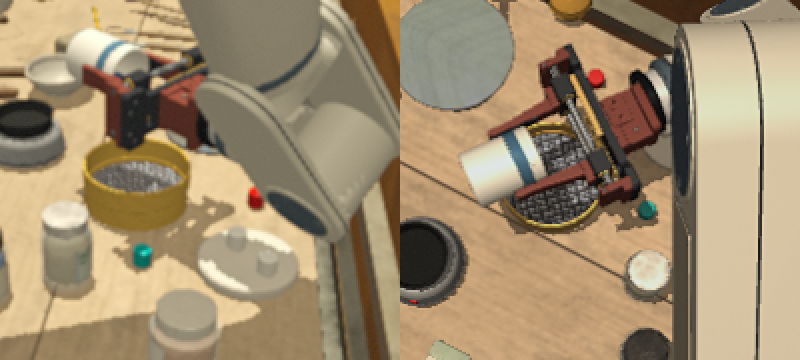

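The left half shows the pot level at (105,55) over the sieve, the hub cap at (295,215) clear of the bat, and no balls out yet. I tip it a little further.

{"name": "apply_moves", "arguments": {"targets": [[-1,[0,0,0],[0,0.03,0]],[-1,[0,0,0],[0,0.03,0]],[-1,[0,0,0],[0,0.02,0]],[-1,[0,0,0],[0,0,0]],[-1,[0,0,0],[0,0,0]],[-1,[0,0,0],[0,0,0]],[-1,[0,0,0],[0,0,0]],[-1,[0,0,0],[0,0,0]]]}}

```text
t: 11.82
ee_pos: [569.3, 302.3, 167.4]
orientation: [-0.839, -1.265, -0.952]
ft_force: [0.3, -0.2, -2.3]
width: 64.2
grasp_force: 30.0
```

```bash
python3 balls.py b2
```

```text
11.825 [569.32 302.27 167.36] [ 0.01  1.08  1.5   1.3   1.88 -1.03] [ 0.31 -0.17 -2.31] 64.20791556639188
[-0.39  0.91  0.13] mouth [584.72 265.69 162.35]
side [(array([294.4, 294.8]), 0.3, array([513.97, -55.85,  30.  ]))]
top []
```

```bash
cat > blue.py <<'E'
from h import *
np.set_printoptions(precision=1,suppress=True)
o=ctrl.get_obs();print(o["t"],o["ee_pos"],o["ft_force"])
for c in("side","top"):
    im=ctrl.get_image(c);h=cv2.cvtColor(im["pixels"],cv2.COLOR_BGR2HSV).astype(int)
    m=((h[...,0]>105)&(h[...,0]<130)&(h[...,1]>110)&(h[...,2]>20)).astype(np.uint8)
    n,l,s,ce=cv2.connectedComponentsWithStats(m)
    for k in range(1,n):
        if s[k,4]>=4: 
            p=atz(im,ce[k],30)
            if np.hypot(*(p[:2]-[591,253]))<200: print(c,s[k],ce[k],p, h[int(ce[k][1]),int(ce[k][0])])
E
python3 blue.py
python3 - <<'E'
import cv2,numpy as np
a=cv2.cvtColor(cv2.imread("pics/top0.png"),cv2.COLOR_BGR2HSV); print(a[253:262:2,249:261:2].tolist())
E
```

```text
12.025 [569.2 302.3 167.2] [-0.8 -0.7 -2.5]
side [279 200   5   4  14] [280.7 201.5] [617.  234.7  30. ] [109 117 133]
top [239 175   7   7  33] [242.4 178.2] [615.3 233.4  30. ] [110  97 124]
top [253 195   6   5  18] [255.1 196.8] [567.  204.2  30. ] [114 163  58]
top [241 206   7   5  24] [243.5 207.8] [540.7 233.4  30. ] [111 138 109]
[[[113, 208, 70], [114, 215, 64], [108, 28, 118], [111, 50, 133], [112, 175, 89], [112, 170, 90]], [[113, 127, 108], [111, 126, 85], [110, 126, 95], [111, 134, 93], [110, 134, 76], [112, 121, 124]], [[113, 187, 75], [110, 135, 81], [111, 102, 123], [111, 105, 119], [110, 132, 79], [112, 157, 91]], [[106, 27, 162], [115, 61, 71], [110, 132, 91], [111, 126, 93], [111, 80, 67], [8, 14, 75]], [[94, 7, 251], [113, 93, 88], [113, 163, 83], [113, 164, 87], [114, 165, 62], [103, 8, 236]]]
```

{"name": "apply_moves", "arguments": {"targets": [[-1,[0,0,0],[0,0,0]],[-1,[0,0,0],[0,0,0]],[-1,[0.8,0,0],[0,0,0]],[-1,[0.8,0,0],[0,0,0]],[-1,[0,0,0],[0,-0.1,0]],[-1,[0,0,0],[0,-0.1,0]],[-1,[0,0,0],[0,-0.1,0]],[-1,[0,0,0],[0,-0.1,0]]]}}

```text
t: 13.12
ee_pos: [573.3, 292.4, 246.7]
orientation: [-1.194, -1.798, -0.703]
ft_force: [0.1, 1.3, -2.7]
width: 64.2
grasp_force: 30.0
```

{"name": "apply_moves", "arguments": {"targets": [[-1,[0,0,0],[0,-0.1,0]],[-1,[0,0,0],[0,-0.1,0]],[-1,[0,0,0],[0,-0.1,0]],[-1,[0,0,0],[0,-0.1,0]],[-1,[0,0,0],[0,-0.1,0]],[-1,[0,0,0],[0,-0.1,0]],[-1,[0,0,0],[0,-0.08,0]],[-1,[0,0,0],[0,0,0]]]}}

```text
t: 14.12
ee_pos: [571.6, 294.9, 246.5]
orientation: [-1.732, -2.619, 0.0]
ft_force: [0.5, 0.6, -1.8]
width: 64.3
grasp_force: 30.0
```

```bash
python3 blue.py
python3 - <<'E'
from h import *
np.set_printoptions(precision=4,suppress=True)
o=ctrl.get_obs();print(o["qpos"],R.from_rotvec(o["orientation"]).as_matrix())
E
```

```text
14.125 [571.6 294.9 246.5] [ 0.5  0.6 -1.8]
side [278 199   6   5  19] [280.5 201.1] [617.3 236.4  30. ] [109 130  88]
[0.4535 0.4262 1.5667 0.0029 1.1501 0.0531] [[-0.3887  0.9214 -0.0024]
 [ 0.9214  0.3887  0.0018]
 [ 0.0025 -0.0015 -1.    ]]
```

{"name": "apply_moves", "arguments": {"targets": [[-1,[0.71,-0.12,0.4],[0,0,0]],[-1,[0.71,-0.12,0.4],[0,0,0]],[-1,[0.71,-0.12,0.4],[0,0,0]],[-1,[0.7,-0.12,0.4],[0,0,0]],[-1,[0,0,0.2],[0,0,0]],[-1,[0,0,0],[0,0,0]],[-1,[0,0,0],[0,0,0]]]}}

```text
t: 15.1
ee_pos: [497.3, 413.1, 157.0]
orientation: [-1.74, -2.615, -0.001]
ft_force: [0.0, 0.1, -2.3]
width: 64.0
grasp_force: 30.0
```

```bash
python3 blue.py
python3 - <<'E'
from fit import *
np.set_printoptions(precision=1,suppress=True)
I={c:ctrl.get_image(c) for c in("side","top")}
o=ctrl.get_obs();T=o["ee_pos"];M=R.from_rotvec(o["orientation"]).as_matrix();print(T,M[:,2])
for n in("mill_pot","shaker_mill"):
    for c in I:
        L=ctrl.masks_of(n,c); print(n,c,[(d["bbox"],round(d["score"],2),int(d["region"].sum())) for d in L[:3]])
for n in("pot_mouth","cup_floor","mill_pot"):
    for c in I: print(n,c,[(d["xy"],round(d["score"],2)) for d in ctrl.pinpoint(n,c)[:3]])
print("expect pot base",proj(I["side"],T+[0,0,-41]),"mouth",proj(I["side"],T+[0,0,39]))
a=cv2.resize(I["side"]["pixels"][90:270,160:360],(400,360),interpolation=3);b=cv2.resize(I["top"]["pixels"][130:310,110:310],(400,360),interpolation=3)
cv2.imwrite("pics/c1.png",np.hstack([a,b]))
E
```

```text
15.1 [497.3 413.1 157. ] [ 0.   0.1 -2.3]
side [279 200   5   4  13] [280.5 201.2] [617.1 235.9  30. ] [109 122 130]
top [240 176   6   6  29] [242.6 178.6] [614.4 233.1  30. ] [110  98 128]
top [254 184   7   7  36] [256.7 187.1] [591.3 199.   30. ] [113 134 112]
top [253 193   6   7  33] [255.5 195.7] [569.6 203.   30. ] [114 104 118]
top [241 206   7   5  23] [243.4 207.8] [540.6 233.8  30. ] [112 134 114]
[496.8 413.8 157.2] [ 0.  0. -1.]
mill_pot side [([199.7, 113.3, 223.9, 151.2], 0.7, 835), ([240.3, 174.5, 296.1, 225.2], 0.64, 2141)]
mill_pot top []
shaker_mill side [([190.6, 159.8, 233.8, 194.5], 0.55, 1124)]
shaker_mill top []
pot_mouth side [([211.8, 115.1], 0.97)]
pot_mouth top []
cup_floor side [([211.2, 167.3], 0.67)]
cup_floor top []
mill_pot side [([212.4, 146.0], 0.86)]
mill_pot top [([282.3, 274.8], 0.28), ([254.4, 195.7], 0.17)]
expect pot base [210.7 146.8] mouth [209.  117.3]
```

View pics/c1.png

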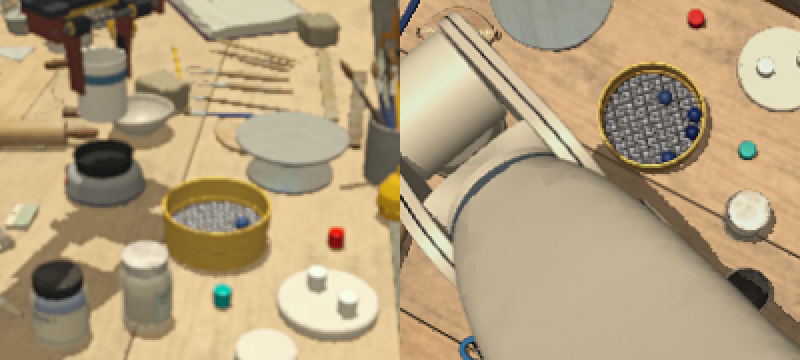

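The picture shows all four blue balls in the sieve, in the right half at (664,97), (694,115), (691,132) and (668,157). In the left half the pot hangs at (103,85) above the mill's cup at (103,160). Next I refine the cup centre.

```bash
cat > cup.py <<'E'
from fit import *
np.set_printoptions(precision=1,suppress=True)
I={c:ctrl.get_image(c) for c in("side","top")}
B={}
for c,g in(("top",(168,227)),("side",(212,172))):
    p=cv2.imread(f"pics/{c}0.png"); v=cv2.resize(p.max(2),None,fx=4,fy=4,interpolation=cv2.INTER_LINEAR)
    for th in(60,80):
        n,l,s,ce=cv2.connectedComponentsWithStats((v<th).astype(np.uint8)); k=l[g[1]*4,g[0]*4]
        q=np.argwhere(l==k)[:,::-1].astype(np.int32); h=np.zeros(v.shape,np.uint8); cv2.fillConvexPoly(h,cv2.convexHull(q)[:,0],1); B[c,th]=h>0; print(c,th,s[k]/4,h.sum()/s[k,4])
for th in(60,80):
  for cs in(("top","side"),("top",),("side",)):
    def cost(p):
        return sum(1-(m&b).sum()/(m|b).sum() for c in cs for m,b in[(sil(I[c],p[0],p[1],p[2],60,p[3]),B[c,th])])
    p=np.array([495,416,45,38.]);S=np.vstack([p]+[p+5*e for e in np.eye(4)])
    o=minimize(cost,p,method="Nelder-Mead",options=dict(initial_simplex=S,xatol=.1,fatol=1e-4));print(th,cs,o.x,o.fun)
# held pot in side picture, blue band + white: mask centre vs expected silhouette
T=ctrl.get_obs()["ee_pos"]
L=ctrl.masks_of("mill_pot","side")[0]["region"]
for r0,r1 in((128,138),(138,148)):
    cols=[np.where(L[r])[0] for r in range(r0,r1)]; print("mask mid col",np.mean([(x[0]+x[-1])/2 for x in cols if len(x)]),np.mean([len(x) for x in cols]))
    m=sil(I["side"],T[0],T[1],T[2]-41,T[2]+39,32); print("model",np.mean([(np.where(m[r*4])[0][[0,-1]].mean()-1.5)/4 for r in range(r0,r1)]))
L=ctrl.masks_of("mill_pot","side"); print(T)
E
python3 cup.py
```

```text
top 60 [ 150.2  211.    34.    33.8 3597.2] 1.0109806101883383
top 80 [ 150.   210.5   35.2   34.8 3781.2] 1.016
side 60 [ 197.5  160.2   28.2   19.  1777.8] 1.0210940795949937
side 80 [ 197.2  159.8   29.    20.  1905.8] 1.0233503869867506
60 ('top', 'side') [496.1 417.4  42.5  38.8] 0.12195333338153025
60 ('top',) [495.8 417.6  44.3  39.2] 0.01642935377875132
60 ('side',) [495.6 413.3  44.2  37.4] 0.028359216745442284
80 ('top', 'side') [496.1 416.7  42.2  40. ] 0.10297468513369323
80 ('top',) [496.1 417.   43.4  40.4] 0.0186789038262668
80 ('side',) [496.  415.1  41.3  37.3] 0.022817080943275947
mask mid col 212.05 20.9
model 209.475
mask mid col 210.35 24.3
model 210.0625
[496.  414.2 156.5]
```

{"name": "apply_moves", "arguments": {"targets": [[-1,[0.05,0.02,0.3],[0,0,0]],[-1,[0,0,0.3],[0,0,0]],[-1,[0,0,0.2],[0,0,0]],[-1,[0,0,0.1],[0,0,0]],[-1,[0,0,0],[0,0,0]],[-1,[0,0,0],[0,0,0]]]}}

```text
t: 16.75
ee_pos: [496.4, 417.0, 111.9]
orientation: [1.738, 2.617, 0.001]
ft_force: [-0.6, 0.2, -2.3]
width: 64.3
grasp_force: 30.0
```

{"name": "apply_moves", "arguments": {"targets": [[-1,[0,0,0.1],[0,0,0]],[-1,[0,0,0.1],[0,0,0]],[-1,[0,0,0.1],[0,0,0]],[-1,[0,0,0.1],[0,0,0]],[-1,[0,0,0],[0,0,0]]]}}

```text
t: 17.38
ee_pos: [495.8, 416.6, 90.8]
orientation: [-1.738, -2.617, 0.002]
ft_force: [0.2, 0.0, -2.5]
width: 64.2
grasp_force: 30.0
```

{"name": "apply_moves", "arguments": {"targets": [[-1,[0,0,0.06],[0,0,0]],[-1,[0,0,0.04],[0,0,0]],[-1,[0,0,0],[0,0,0]],[-1,[0,0,0],[0,0,0]]]}}

```text
t: 17.88
ee_pos: [496.1, 416.9, 86.5]
orientation: [1.738, 2.617, 0.0]
ft_force: [-0.7, -0.5, -2.6]
width: 63.9
grasp_force: 30.0
```

{"name": "apply_moves", "arguments": {"targets": [[-1,[0,0,0.03],[0,0,0]],[-1,[0,0,0],[0,0,0]],[-1,[0,0,0.02],[0,0,0]],[-1,[0,0,0],[0,0,0]]]}}

```text
t: 18.38
ee_pos: [496.1, 416.9, 84.3]
orientation: [1.738, 2.617, 0.0]
ft_force: [-0.8, -0.7, 1.5]
width: 64.4
grasp_force: 30.0
```

{"name": "apply_moves", "arguments": {"targets": [[0.8,[0,0,0],[0,0,0]],[0.9,[0,0,0],[0,0,0]],[0.9,[0,0,0],[0,0,0]],[0.9,[0,0,0],[0,0,0]],[0.9,[0,0,-0.2],[0,0,0]],[0.9,[0,0,-0.8],[0,0,0]],[0.9,[0,0,-0.8],[0,0,0]],[0.9,[0,0,-0.8],[0,0,0]]]}}

```text
t: 19.38
ee_pos: [496.0, 416.8, 216.0]
orientation: [1.738, 2.617, 0.001]
ft_force: [1.2, 1.2, 0.6]
width: 83.4
grasp_force: 0.0
```

Run:
```python
from fit import *
np.set_printoptions(precision=1,suppress=True)
I={c:ctrl.get_image(c) for c in("side","top")}
o=ctrl.get_obs();print(o["t"],o["ee_pos"],o["ft_force"],o["width"],o["qpos"])
m=best("mill_pot","side",I,(496,417,94)); print("pot side",None if m is None else fit(I,{"side":m},44,32,(496,417,124),False))
for c in I:
    p=I[c]["pixels"].astype(int); w=((p.min(2)>185)).astype(np.uint8) if c=="top" else None
# cylinders: tight pixel work round each, first-frame pictures
for c,G in(("top",((293,163),(313,159))),("side",((318,229),(334,242)))):
    p=cv2.imread(f"pics/{c}0.png")
    for g in G:
        print(c,g);print(p[g[1]-7:g[1]+8,g[0]-7:g[0]+8,0])
for n in("cylinder_1",):
    for c in I:
        print(c,[(np.array(d["bbox"]),round(d["score"],2)) for d in ctrl.masks_of(n,c)],[(d["xy"],round(d["score"],2)) for d in ctrl.pinpoint(n,c)])
for g in((631,100,0),): print(atz(I["top"],(293,163),38),atz(I["top"],(313,159.5),38))
```

```text
19.475 [498.3 418.7 219.9] [-0.2  0.3  1. ] 82.97963833045586 [0.7 0.5 1.6 0.  1.1 0.3]
pot side (array([503.5, 439.4]), np.float64(0.13632165944448393))
top (293, 163)
[[197 198 198 198 198 198 199 198 197 197 197 197 197 197 198]
 [199 198 199 198 199 199 199 198 198 198 197 197 197 198 198]
 [199 199 199 199 199 180 187 191 175 191 198 198 198 198 199]
 [200 199 200 161 199 214 214 217 208 194 197 199 198 198 199]
 [198 199 173 177 217 227 225 225 225 219 180 190 199 199 199]
 [197 198 184 214 226 225 224 224 224 225 190 191 198 199 198]
 [199 200 177 220 229 226 225 224 224 225 216 201 199 199 199]
 [198 186 135 211 231 228 226 226 225 228 222 203 199 199 199]
 [199 178 112 184 231 232 229 228 228 230 183 189 201 199 199]
 [198 193 122 114 200 232 236 236 232 197 125 181 202 200 199]
 [196 200 147  86 116 152 184 178 160 119  95 129 187 200 198]
 [196 197 188 130  77  75 100  92  77  73 157 174 192 199 198]
 [196 196 198 185 158 111  82  77  84 157 196 201 198 197 197]
 [196 195 196 198 193 181 176 175 175 195 200 198 197 198 197]
 [195 194 195 195 197 198 199 198 198 198 198 198
[... 2623 characters left out ...]
09 124 168 202 205 204]
 [199 181 140 112 111 114 115 112 113 110 120 161 197 205 205]
 [203 198 178 140 114 113 114 112 111 109 117 148 184 202 205]
 [203 204 199 176 131 112 112 112 112 121 142 165 193 204 204]
 [203 203 202 189 155 141 141 141 145 164 185 196 203 205 205]]
side [(array([311.2, 220. , 323.1, 235.8]), 0.67), (array([265.3, 230.7, 278.5, 243.2]), 0.43)] [([269.9, 239.4], 0.68), ([334.6, 243.4], 0.44), ([316.9, 230.3], 0.41), ([330.7, 212.8], 0.4)]
top [(array([279.4, 203.5, 288.1, 210.1]), 0.55), (array([306.2, 157.7, 316.1, 165.1]), 0.52)] [([312.4, 162.0], 0.65), ([288.9, 162.3], 0.47), ([285.6, 210.0], 0.42), ([256.8, 143.1], 0.42)]
[647.2 106.7  38. ] [654.4  56.3  38. ]
```

Run:
```python
from h import *
np.set_printoptions(precision=1,suppress=True)
I={c:ctrl.get_image(c) for c in("side","top")}
o=ctrl.get_obs();print(o["t"],o["ee_pos"])
C={}
for c,G in(("top",((292,162),(313,158))),("side",((318,225),(334,238)))):
    v=cv2.resize(cv2.imread(f"pics/{c}0.png")[...,0],None,fx=8,fy=8,interpolation=cv2.INTER_LINEAR)
    for i,g in enumerate(G):
        n,l,s,ce=cv2.connectedComponentsWithStats((v>207).astype(np.uint8)); k=l[g[1]*8+4,g[0]*8+4]
        C[c,i]=(ce[k]-3.5)/8; print(c,i,C[c,i],s[k][:4]/8)
for i in(0,1): print(i,*tri(I["top"],C["top",i],I["side"],C["side",i]),atz(I["top"],C["top",i],38),atz(I["side"],C["side",i],38))
a=cv2.resize(I["side"]["pixels"][90:250,160:360],(400,320),interpolation=3);b=cv2.resize(I["top"]["pixels"][130:290,110:310],(400,320),interpolation=3)
cv2.imwrite("pics/c2.png",np.hstack([a,b]))
```

```text
19.825 [495.4 416.3 212.6]
top 0 [292.5 162.1] [289.2 159.1   8.    6.9]
top 1 [312.9 158. ] [309.9 155.    7.1   6.9]
side 0 [318.4 225.2] [314.9 223.5   8.2   4.8]
side 1 [333.7 237.3] [329.6 234.8   9.1   6.1]
0 [650.2 107.5  37.1] 0.9178264400020244 [649.5 107.8  38. ] [650.1 106.5  38. ]
1 [658.6  56.1  38.8] 1.0695877543993726 [658.3  56.2  38. ] [659.8  57.   38. ]
```

View pics/c2.png

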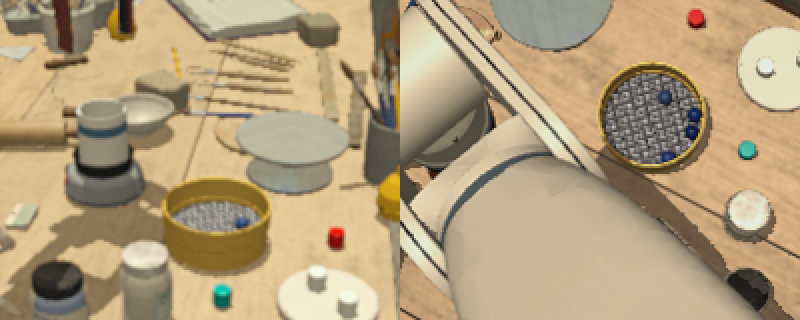

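The left half shows the pot upright in the mill's cup at (103,135), with its rim level. The right half shows the balls still in the sieve. Cylinder tops: (650,107.5) and (658.6,56), z about 38.

{"name": "apply_moves", "arguments": {"targets": [[0.4,[-0.98,0.06,0],[0,0,0]],[0.2,[-0.98,0.06,0],[0,0,0]],[0.1,[-0.98,0.06,0.3],[0,0,0]],[0.1,[-0.98,0.07,0.3],[0,0,0]],[0.1,[-0.98,0.07,0.3],[0,0,0]],[0.1,[-0.98,0.07,0.4],[0,0,0]],[0.1,[-0.98,0.07,0.4],[0,0,0]],[0.1,[0,0,0.4],[0,0,0]]]}}

```text
t: 20.82
ee_pos: [651.3, 106.6, 107.3]
orientation: [-1.743, -2.614, 0.001]
ft_force: [-0.4, 0.5, 0.0]
width: 48.5
grasp_force: 0.0
```

Run:
```python
from h import *
np.set_printoptions(precision=3,suppress=True)
for _ in range(3): ctrl.get_image("side")
o=ctrl.get_obs();M=R.from_rotvec(o["orientation"]).as_matrix();print(o["t"],o["ee_pos"],o["width"],M)
print("to go, units",M.T@(np.array([650,107.3,18])-o["ee_pos"])/50)
```

```text
20.975 [648.716 109.973 107.093] 48.12100128237844 [[-0.388  0.922 -0.004]
 [ 0.922  0.388 -0.   ]
 [ 0.001 -0.004 -1.   ]]
to go, units [-0.061  0.01   1.782]
```

{"name": "apply_moves", "arguments": {"targets": [[0.1,[-0.05,0,0.6],[0,0,0]],[0.1,[0,0,0.6],[0,0,0]],[0.1,[0,0,0.4],[0,0,0]],[0.1,[0,0,0.16],[0,0,0]],[0.1,[0,0,0],[0,0,0]],[-1,[0,0,0],[0,0,0]],[-1,[0,0,0],[0,0,0]],[-1,[0,0,0],[0,0,0]]]}}

```text
t: 21.98
ee_pos: [651.6, 107.3, 21.6]
orientation: [1.738, 2.617, 0.001]
ft_force: [-1.4, 0.4, -0.4]
width: 21.6
grasp_force: 0.3
```

{"name": "apply_moves", "arguments": {"targets": [[-1,[0,0,0],[0,0,0]],[-1,[0,0,0],[0,0,0]]]}}

```text
t: 22.22
ee_pos: [651.7, 107.3, 21.6]
orientation: [1.737, 2.617, 0.001]
ft_force: [-1.0, -0.9, 5.5]
width: 21.2
grasp_force: 30.0
```

{"name": "apply_moves", "arguments": {"targets": [[-1,[0,0,-0.2],[0,0,0]],[-1,[0,0,-0.6],[0,0,0]],[-1,[0,0,-0.8],[0,0,0]],[-1,[0,0,-0.8],[0,0,0]],[-1,[0,0,-0.8],[0,0,0]]]}}

```text
t: 22.85
ee_pos: [651.1, 107.3, 182.5]
orientation: [-1.738, -2.617, 0.0]
ft_force: [0.0, 0.3, -0.2]
width: 20.7
grasp_force: 30.0
```

```bash
cat > look.py <<'E'
from h import *
import sys
np.set_printoptions(precision=3,suppress=True)
im=ctrl.get_image("side"); o=ctrl.get_obs();T=o["ee_pos"];M=R.from_rotvec(o["orientation"]).as_matrix()
print(o["t"],T,o["width"],o["grasp_force"],o["ft_force"])
print("to pot",M.T@(np.array([496.1,416.9,130])-T)/50)
u=proj(im,T).round().astype(int);print("tcp px",u, "cyl masks",[(np.round(d["bbox"]),round(d["score"],2)) for d in ctrl.masks_of("cylinder_1","side")])
p=im["pixels"][max(u[1]-40,0):u[1]+40,u[0]-50:u[0]+50]
cv2.imwrite(f"pics/{sys.argv[1]}.png",cv2.resize(p,(600,480),interpolation=3))
E
python3 look.py d1
```

```text
22.9 [654.078 107.784 188.46 ] 21.171010260213546 29.999961673747748 [2.662 1.627 2.59 ]
to pot [ 6.926 -0.521  1.152]
tcp px [326 164] cyl masks [(array([265., 231., 278., 244.]), 0.56), (array([331., 235., 340., 249.]), 0.55), (array([326., 204., 336., 213.]), 0.39)]
```

View pics/d1.png

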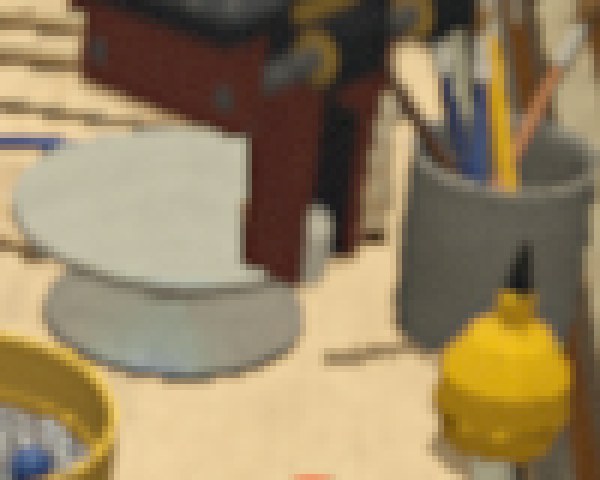

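The crop shows the white cylinder gripped upright between the fingers at about (315,240). Next I carry it over the pot.

{"name": "apply_moves", "arguments": {"targets": [[-1,[0.98,-0.07,0],[0,0,0]],[-1,[0.98,-0.07,0],[0,0,0]],[-1,[0.98,-0.07,0],[0,0,0]],[-1,[0.98,-0.07,0],[0,0,0]],[-1,[0.98,-0.06,0],[0,0,0]],[-1,[0.98,-0.06,0],[0,0,0]],[-1,[0.98,-0.06,0.3],[0,0,0]],[-1,[0.05,0,0.4],[0,0,0]]]}}

```text
t: 23.95
ee_pos: [494.3, 419.4, 145.1]
orientation: [-1.733, -2.62, -0.001]
ft_force: [0.3, 0.1, -0.5]
width: 20.9
grasp_force: 30.0
```

{"name": "apply_moves", "arguments": {"targets": [[-1,[0,0,0],[0,0,0]],[-1,[0,0,0],[0,0,0]],[-1,[0,0,0],[0,0,0]]]}}

```text
t: 24.32
ee_pos: [497.0, 416.0, 146.7]
orientation: [1.74, 2.616, 0.001]
ft_force: [0.1, 1.1, -1.2]
width: 20.8
grasp_force: 30.0
```

```bash
python3 look.py d2
```

```text
24.375 [496.99  416.152 146.716] 20.965979910614937 29.99999726191163 [ 0.698  0.234 -0.443]
to pot [ 0.021 -0.011  0.334]
tcp px [210 135] cyl masks [(array([330., 234., 343., 250.]), 0.42)]
```

{"name": "apply_moves", "arguments": {"targets": [[-1,[0.02,-0.01,0.2],[0,0,0]],[-1,[0,0,0.04],[0,0,0]],[-1,[0,0,0],[0,0,0]],[0.1,[0,0,0],[0,0,0]],[0.1,[0,0,0],[0,0,0]],[0.1,[0,0,0],[0,0,0]],[0.1,[0,0,-0.5],[0,0,0]],[0.1,[0,0,-0.8],[0,0,0]]]}}

```text
t: 25.42
ee_pos: [494.4, 416.9, 198.3]
orientation: [-1.737, -2.616, 0.005]
ft_force: [-0.7, -0.1, 0.3]
width: 48.4
grasp_force: 0.0
```

```bash
cat > chk.py <<'E'
from h import *
np.set_printoptions(precision=3,suppress=True)
o=ctrl.get_obs();T=o["ee_pos"];M=R.from_rotvec(o["orientation"]).as_matrix();print(o["t"],T,o["width"],o["ft_force"])
for c in("side","top"):
    im=ctrl.get_image(c)
    for n in("cylinder_1","mill_pot","pot_mouth"): print(c,n,[(np.round(d["xy"],1),round(d["score"],2)) for d in ctrl.pinpoint(n,c)])
    print(c,"expect base",proj(im,(496.1,416.9,44)),"mouth",proj(im,(496.1,416.9,124)),"inside",proj(im,(496,417,60)))
print("to cyl2",M.T@(np.array([659,56.3,20])-T)/50)
E
python3 chk.py
```

```text
25.425 [494.355 416.886 198.307] 48.411543399775454 [-0.712 -0.117  0.261]
side cylinder_1 [(array([334.7, 245.2]), 0.7), (array([326.3, 213.2]), 0.65), (array([272.9, 243.6]), 0.5)]
side mill_pot [(array([213.2, 170.6]), 0.87), (array([334.5, 245.6]), 0.35)]
side pot_mouth [(array([210.3, 147.6]), 0.83)]
side expect base [211.518 170.974] mouth [209.939 143.565] inside [211.164 165.651]
top cylinder_1 [(array([260.5, 142. ]), 0.6), (array([284.9, 207.9]), 0.43), (array([313.3, 164.4]), 0.4)]
top mill_pot [(array([344.8, 213.5]), 0.59)]
top pot_mouth []
top expect base [167.589 227.767] mouth [161.769 221.922] inside [166.447 226.706]
to cyl2 [-7.921  0.247  3.573]
```

{"name": "apply_moves", "arguments": {"targets": [[0.1,[-0.99,0.02,0],[0,0,0]],[0.1,[-0.99,0.02,0],[0,0,0]],[0.1,[-0.99,0.03,0],[0,0,0]],[0.1,[-0.99,0.03,0],[0,0,0]],[0.1,[-0.99,0.03,0.4],[0,0,0]],[0.1,[-0.99,0.03,0.4],[0,0,0]],[0.1,[-0.99,0.03,0.4],[0,0,0]],[0.1,[-0.98,0.03,0.4],[0,0,0]]]}}

```text
t: 26.82
ee_pos: [658.8, 55.7, 117.3]
orientation: [-1.737, -2.616, 0.001]
ft_force: [0.3, -0.0, -0.2]
width: 48.2
grasp_force: 0.0
```

{"name": "apply_moves", "arguments": {"targets": [[0.1,[0,0,0.4],[0,0,0]],[0.1,[0,0,0],[0,0,0]],[0.1,[0,0,0],[0,0,0]]]}}

```text
t: 27.2
ee_pos: [658.5, 58.6, 99.1]
orientation: [-1.736, -2.618, 0.0]
ft_force: [0.1, 0.8, 0.9]
width: 48.5
grasp_force: 0.0
```

```bash
python3 chk.py
python3 - <<'E'
from h import *
im=ctrl.get_image("top"); print(im["pixels"][207:238:2,146:182:2].max(2))
E
```

```text
27.2 [658.468  58.574  99.104] 48.533781894429154 [0.079 0.84  0.889]
side cylinder_1 [(array([334. , 245.6]), 0.52), (array([273.7, 239.5]), 0.44)]
side mill_pot [(array([212.6, 171.1]), 0.85)]
side pot_mouth [(array([211.6, 140.5]), 0.8)]
side expect base [211.518 170.974] mouth [209.939 143.565] inside [211.164 165.651]
top cylinder_1 [(array([165.1, 227. ]), 0.52), (array([313.7, 162.7]), 0.44), (array([281.3, 210.4]), 0.44), (array([256.6, 141.8]), 0.38)]
top mill_pot [(array([171. , 227.3]), 0.78), (array([171.5, 231.4]), 0.44)]
top pot_mouth [(array([165.6, 221.6]), 0.97), (array([309.7, 163. ]), 0.43)]
top expect base [167.589 227.767] mouth [161.769 221.922] inside [166.447 226.706]
to cyl2 [-0.046 -0.007  1.582]
[[173 175 175 170 171 170 168 173 169 169 172 172 171 173 176 183 185 182]
 [175 175 184 176 170 163 205 214 172 212 212 126  93 100  90 108 148 183]
 [181 175 170 168 194 129  88  93  96 102  98 145 204  55  94 111  82  73]
 [175 172 171 187 117  90  92  98 100 104 106 109 114 198  22  57 119 103]
 [173 171 166 122  90  92  94  93  99 102 105 109 111 129 190  12  16 108]
 [175 171 230  84  91  91  93  92  96  95 101 104 109 112 161  67   8  17]
 [181 164  98  88  90  92  92  93  87 189 230 230 223 126 151 149  38   9]
 [191 162  70  88  90  90  90  95 157 238 235 234 233 229 171 182  56  32]
 [192 166  74  87  88  90  88 135 179 222 221 178 239 233 228 160  51  63]
 [192 111  82  85  86  88  95 150 231 227 227 219 106 240 229 123  57  72]
 [191  81 217  81  84  85  92 156 234 231 232 229  87 170 206  67  64  77]
 [195  95 117  48  82  84  89 138 219 237 235 190 106 161 160  45  85  71]
 [198  92  42 236  51  81  81 143 235 120  93  77 164 185  64  57  84  87]
 [193  83  79   7 236 148  73  84 157 233 228 233 174  76  44  88  87  17]
 [188  66 127  24   7  89 222 227 231 219 153  93  48  63  87  89  59  12]
 [188 142 110  81  18  12  46  55  47  44  39  53  88  89  89  61   9  41]]
```

{"name": "apply_moves", "arguments": {"targets": [[0.1,[-0.04,0,0.6],[0,0,0]],[0.1,[0,0,0.5],[0,0,0]],[0.1,[0,0,0.35],[0,0,0]],[0.1,[0,0,0.12],[0,0,0]],[0.1,[0,0,0],[0,0,0]],[-1,[0,0,0],[0,0,0]],[-1,[0,0,0],[0,0,0]],[-1,[0,0,0],[0,0,0]]]}}

```text
t: 28.65
ee_pos: [659.9, 55.5, 21.0]
orientation: [1.737, 2.617, 0.001]
ft_force: [-0.8, 0.4, -0.6]
width: 21.8
grasp_force: 0.1
```

{"name": "apply_moves", "arguments": {"targets": [[-1,[0,0,0],[0,0,0]],[-1,[0,0,0],[0,0,0]],[-1,[0,0,-0.2],[0,0,0]],[-1,[0,0,-0.6],[0,0,0]],[-1,[0,0,-0.8],[0,0,0]],[-1,[0,0,-0.8],[0,0,0]],[-1,[0,0,-0.8],[0,0,0]],[-1,[0,0,0],[0,0,0]]]}}

```text
t: 29.65
ee_pos: [661.8, 55.6, 184.7]
orientation: [1.735, 2.613, 0.007]
ft_force: [0.4, 0.2, -0.7]
width: 21.1
grasp_force: 30.0
```

{"name": "apply_moves", "arguments": {"targets": [[-1,[0.99,-0.03,0],[0,0,0]],[-1,[0.99,-0.03,0],[0,0,0]],[-1,[0.99,-0.03,0],[0,0,0]],[-1,[0.99,-0.03,0],[0,0,0]],[-1,[0.99,-0.03,0],[0,0,0]],[-1,[0.99,-0.02,0],[0,0,0]],[-1,[0.99,-0.02,0],[0,0,0]],[-1,[0.99,-0.02,0.2],[0,0,0]]]}}

```text
t: 30.65
ee_pos: [495.2, 417.6, 169.8]
orientation: [-1.738, -2.617, 0.001]
ft_force: [0.6, 0.1, -0.7]
width: 21.0
grasp_force: 30.0
```

{"name": "apply_moves", "arguments": {"targets": [[-1,[0,0,0.5],[0,0,0]],[-1,[0,0,0],[0,0,0]],[-1,[0,0,0],[0,0,0]],[-1,[0,0,0],[0,0,0]]]}}

```text
t: 31.15
ee_pos: [497.0, 416.0, 146.3]
orientation: [1.739, 2.616, 0.002]
ft_force: [0.4, 0.2, -0.2]
width: 21.0
grasp_force: 30.0
```

```bash
python3 look.py d3
```

```text
31.2 [496.994 416.101 146.361] 21.104698743881006 29.99999613908585 [-0.244  0.321 -0.326]
to pot [ 0.022 -0.011  0.327]
tcp px [210 136] cyl masks [(array([265., 230., 280., 243.]), 0.48)]
```

Same pose as for the first drop, so I release here and retreat.

{"name": "apply_moves", "arguments": {"targets": [[-1,[0.02,-0.01,0.2],[0,0,0]],[-1,[0,0,0.03],[0,0,0]],[-1,[0,0,0],[0,0,0]],[0.1,[0,0,0],[0,0,0]],[0.1,[0,0,0],[0,0,0]],[0.1,[0,0,0],[0,0,0]],[0.1,[0,0,-0.5],[0,0,0]],[0.1,[0,0,-0.8],[0,0,0]]]}}

```text
t: 32.25
ee_pos: [494.6, 416.4, 198.3]
orientation: [-1.737, -2.616, 0.005]
ft_force: [0.8, -0.7, 0.6]
width: 48.2
grasp_force: 0.0
```

{"name": "apply_moves", "arguments": {"targets": [[0.1,[0,0,-0.8],[0,0,0]],[0.1,[-0.9,0,0],[0,0,0]],[0.1,[-0.9,0,0],[0,0,0]],[0.1,[-0.9,0,0],[0,0,0]],[0.1,[-0.9,0,0],[0,0,0]],[0.1,[-0.9,0,0],[0,0,0]],[0.1,[-0.9,0,0],[0,0,0]],[0.1,[0,0,0],[0,0,0]]]}}

```text
t: 33.25
ee_pos: [601.1, 165.7, 239.1]
orientation: [1.742, 2.614, 0.0]
ft_force: [0.6, 0.5, -0.6]
width: 48.4
grasp_force: 0.0
```

```bash
python3 chk.py; python3 blue.py
python3 - <<'E'
from h import *
im=ctrl.get_image("top"); p=im["pixels"]; print(p[207:238:2,146:182:2].max(2))
h=cv2.cvtColor(p,cv2.COLOR_BGR2GRAY); print(cv2.cvtColor(cv2.imread("pics/top0.png"),cv2.COLOR_BGR2GRAY)[155:168:3,288:318:3],h[155:168:3,288:318:3],sep="\n")
E
```

```text
33.25 [601.093 165.746 239.072] 48.362373621881524 [ 0.603  0.528 -0.648]
side cylinder_1 [(array([270.3, 241.1]), 0.66), (array([329.3, 213.3]), 0.61)]
side mill_pot [(array([215.8, 171.9]), 0.58)]
side pot_mouth [(array([211.7, 145.6]), 0.67), (array([210.3, 187.3]), 0.49)]
side expect base [211.518 170.974] mouth [209.939 143.565] inside [211.164 165.651]
top cylinder_1 [(array([163.6, 226.2]), 0.65), (array([285. , 210.5]), 0.47)]
top mill_pot [(array([168.9, 226.5]), 0.74), (array([280.4, 237.4]), 0.72)]
top pot_mouth [(array([162.5, 221. ]), 0.58)]
top expect base [167.589 227.767] mouth [161.769 221.922] inside [166.447 226.706]
to cyl2 [-2.464  0.226  4.382]
33.65 [599.8 169.2 239. ] [ 0.1 -0.1 -0.3]
side [279 200   5   4  14] [280.7 201.1] [617.7 236.1  30. ] [109 120 130]
top [240 176   6   6  29] [242.6 178.6] [614.4 233.1  30. ] [110  97 116]
top [254 184   7   7  36] [256.7 187.1] [591.3 199.   30. ] [113 134 101]
top [253 193   6   7  33] [255.5 195.7] [569.6 203.   30. ] [114 105 107]
top [241 206   7   5  24] [243.5 207.8] [540.7 233.4  30. ] [112 138 102]
[[171 173 1
[... 921 characters left out ...]
2 237 110  80  79 154 184  64  55  85  85]
 [191  81  78   9 232 146  73  84 155 232 225 231 172  74  44  87  87  16]
 [186  65 126  26   5  88 220 225 228 216 151  91  46  62  86  86  60  10]
 [186 142 109  79  18  10  46  55  47  41  38  53  86  88  89  62  10  39]]
[[226 226 226 226 226 226 225 202 230 234]
 [227 213 208 226 226 226 227 196 235 235]
 [217 236 235 221 226 227 228  95 243 240]
 [132 238 237 219 227 227 227 222 103 111]
 [220  88  91 207 226 226 226 226 226 226]]
[[181 168 156 168  71 101 153 156 161 166]
 [211 143 156  68 119 143 150 158 161 166]
 [211 144  71 113 134 143 149 151 155 166]
 [207 150  85 131 137 147 150 152 152 165]
 [203 197 109 131 142 148 150 152 154 163]]
```

```bash
python3 -c "
from workcell import ctrl
print(ctrl.close_job())"
```

```text
the job is handed in; nothing more can be done
None
```

The job is handed in at about 34 s of the 67 s. In the last pictures all four blue balls lie in the sieve and the pot stands upright in the mill's cup with both white cylinders inside. I didn't re-measure the three jars at the end, but nothing touched them as far as I could tell. The hand-in returned no verdict.

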